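Hang a new kitchen roll on its stand

TASK

The kitchen-roll stand is empty. Lift out its loose rod (the end with the dark wooden grip is there to hold it by), thread it through the core of the new kitchen roll that lies on the worktop, lift the roll on the rod and, before letting go of the rod, lay it back down in both slots of the stand, its two collars outside the uprights and the roll hanging freely between them. Carry the roll only on the rod, keep the gripper and arm off the clean paper, and leave the mugs and the dish brush where they are.

Things in the scene. Friction and masses are not known exactly. Their poses are not given: they have to be found in the camera images.
- stand_seat (a point): Fixed stand: beech foot 130 x 212 x 18 mm with two upright black steel blades, 46 mm wide (x) and 10 mm thick (y), each with an open-topped slot 20 mm wide between two round-tipped prongs. This point is where the middle of the rod lies when both slots carry it: midway between the blades, 100 mm above the worktop. y is the level line from slot to slot, z up. The blades stand 84 to 94 mm from this point along +y and -y; slot floors lie 7 mm below it, prong tips 22 mm above it.
- rod_mid (a point): Loose steel rod, 266 mm long, 14 mm thick, about 0.13 kg, lying in the stand's slots at the start, its grip outside the stand's +y slot. This point is on its axis midway between its two collars (24 mm across, 4 mm thick; inner faces 100 mm from this point along +y and -y). y runs along the rod towards the grip; the rod may turn about y.
- rod_grip (a point): Middle of the rod's dark wooden grip, a cylinder 20 mm thick and 48 mm long beyond the collar at the rod's +y end; 128 mm from rod_mid on the axis.
- rod_nose (a point): Rounded free tip of the rod at its -y end, 114 mm from rod_mid on the axis.
- roll_center (a point): Centre of the new kitchen roll (rigid, tightly wound white paper, 96 mm across, 140 mm long, about 0.14 kg) lying on its side on the worktop. y is its axis and runs along its open core, a straight round hole 42 mm wide from end to end; the centre is 48 mm above the worktop at the start. It hangs 14 mm below the axis of the rod that carries it.
- mug_a: Stoneware mug, 92 mm tall, left of the other one, behind the work; leave alone. Origin at its foot.
- mug_b: Stoneware mug, 92 mm tall, behind the work; leave alone. Origin at its foot. The wall units above it have their fronts at x = 0.60 m and their undersides 438 mm above the worktop: keep the arm in front of or below them.
- dish_brush: Green dish brush, 269 mm long, by the sink; leave alone. Origin at its underside.

How it is judged (in metres and radians):
On the way, in this order (a step that is already met when the one before it is completed fails the run):
1. the rod has been lifted out of the stand (distance between rod_mid and stand_seat above 0.1 m), for 0.2 s.
2. the roll has been lifted clear of the worktop on the rod, which runs through its core (distance between rod_mid and roll_center below 0.042 m and angle between the y axis of rod_mid and the y axis of roll_center, either way round below 0.3 rad and height (world z) of roll_center above 0.085 m), for 0.2 s.
3. the rod has been laid in both slots, with the roll on it, while still held in the gripper (distance between rod_mid and stand_seat below 0.011 m and z of rod_mid in the frame of stand_seat below 0.005 m and angle between the y axis of rod_mid and the y axis of stand_seat, either way round below 0.06 rad and distance between rod_mid and roll_center below 0.042 m and contact force between the fingers and roll_rod above 1 N), for 0.1 s.
At the end, for the whole second after the job is handed in: The released rod lies at rest in both slots (middle within 10 mm of the seat point, at most 3 mm above it, within 3 degrees of the slot line), collars outside the uprights; the roll hangs at rest on it, its middle within 14 mm of midway between the uprights (distance between rod_mid and stand_seat below 0.01 m and z of rod_mid in the frame of stand_seat below 0.003 m and angle between the y axis of rod_mid and the y axis of stand_seat, either way round below 0.05 rad and y of roll_center in the frame of stand_seat between -0.0145 and 0.0145 m and distance between rod_mid and roll_center below 0.032 m and angle between the y axis of roll_center and the y axis of stand_seat, either way round below 0.15 rad and contact force between the fingers and roll_rod below 0.1 N and linear speed of roll_rod below 0.03 m/s and linear speed of paper_roll below 0.04 m/s); the robot touches nothing.
It fails at once if the gripper or arm touches the paper (contact force between any of the fingers, the arm and paper_roll above 1 N).
It fails at once if a mug or the brush is moved from its place (distance of any of mug_a, mug_b, dish_brush from where it was at the start of the episode above 0.03 m).
It also fails if it takes over 64 s, if anything falls off the work surface, if the arm or the gripper's body presses on something with over 40 N, if the wrist force passes 120 N, or if a joint passes its speed limit or range.

ROBOT

A 6-joint arm with a two-finger parallel gripper is mounted at the origin on a cart in front of the work surface, level with it; the furniture and walls round the work are solid. World frame = base frame: x ahead of the robot, y to its left, z up, the work surface at z = 0. Lengths are in mm, angles in degrees, forces in N, time in s.
With the tool pointing down it reaches from about 350 to 850 mm from the base axis. Payload 8.1 kg.
Tool frame: the origin (TCP) lies between the finger pads; the fingertips stand 17 mm ahead of it and the grasp point (between the pads) lies 2 mm behind it; z points along the fingers, y is the line along which they close (so a half turn about z gives the same grasp; the last joint's range is limited). The gripper opens to 85 mm and grips with 20 to 120 N. Pads are 22 mm wide; open, the fingers measure 114 mm over their backs; the gripper's body (76 mm by 85 mm) begins 54 mm behind the grasp point. The pads swing forward as they close: fully open they stand 13 mm farther back than shut.
Start: joints at [63.174, 7.471, 85.268, -0, 87.261, -4.893], TCP at [224.091, 556.587, 248.292] pointing down, gripper open.
Joint ranges: [-169.43, 169.43], [-51.17, 129.36], [1.28, 143.12], [-76.62, 256.62], [0, 156.53], [-152.29, 152.29]. Speed limits (degrees/s): [136.94, 136.94, 159.86, 180, 180, 180].

INTERFACE

Orientations are given as [roll, pitch, yaw] about the fixed x, y, z axes, in that order (R = Rz(yaw) Ry(pitch) Rx(roll)).
In Python, from bench import sense, snapshot, hand_in, trace, place_of gives the robot as it stands.
- The arm moves only by the shell command python3 -m handwheel 'ROWS' [FORCE]. ROWS is JSON, a list of rows, each a list of 7 numbers: the opening, from -1 (shut) to 1 (fully open), then the shift along the tool's x, y, z in cm, then the turn, a rotation vector about the tool's x, y, z in rad. A call has 1 to 12 rows; each row shifts and turns the commanded pose from where the row before left it, along the tool's axes as they then stand; what a row does not reach is not made up. A row lasts 1/12 s, in which the tool goes at most 41.7 mm and 7.16 degrees, less where a joint would pass 70% of its speed; a pose out of reach is approached as far as the arm can. A call with a gripper value outside its range is refused whole. The fingers move at their own pace and stop on an object; FORCE is the grip in N (left out, the last holds). Time passes only in rows, so rows that do not move let the fingers close. It gives the time, the measured TCP pose, the force, the opening and the grip force at its end, in the units of the state.
- sense(): the state, without advancing time (a new reading comes with each control period).
- snapshot(name): name is "scene" or "top"; returns a dict with "image" (420x560x3 uint8, red, green, blue), "intrinsics" (3x3 intrinsics, pixels), "R" (3x3) and "t" (3): a world point X has camera coordinates R X + t. Camera axes: x right, y down, z forward; pixel columns grow to the right and rows downward; lengths in mm; the calibration is good to about 2 mm. A picture is of the moment at which its call begins. There is no depth.
- hand_in(): hands the job in; it is judged then, once.
Trained networks look in a picture, given as the dict that the camera call returned (one of the last four; its "shot" number tells which), for a name from the list of things; names that differ only in an ending like _2 or _b are one class to them, and where a whole thing is asked for, a point or a joint stands for the part that bears it (a point fixed in the world has none). Each returns a list of dicts, best first, with "conf" (0 to 1); they miss things now and then, are a little off and sometimes report something else, mostly with a low value. They report only what shows in the picture. A call takes as long as a camera call.
- trace(picture, query): "pixels" (420x560 bool, what is visible of it).
- place_of(picture, query): "location" ([x, y, z] in mm, in world coordinates, good to about 4 mm: a listed point, or the origin of a listed thing).
The state is a dict: "time": time; "joint_pos": joint angles; "qd": joint speeds; "joint_efforts": joint torques, N m; "tool_pos": TCP position; "tcp_rot": TCP orientation; "ft_force": force on the tool from outside, world axes, zero at the start; "wrist_torque": the same for the moment, N m; "finger_gap": finger opening in mm; "grip_force": force on a finger pad.
Only numpy, scipy, OpenCV 4.12 (cv2) and the standard library are available. Lean on these libraries where they do the work, as an engineer would, in place of code of your own. Each camera call takes 0.05 s, during which the arm holds its last target. There are 200 camera calls.

## Working session

There is one attempt and no reset: what is moved stays moved. The work goes in short steps, Python scripts to look and compute and a shell command to move; the robot and the scene stay as the last step left them, time stands still between calls to the robot, and variables do not carry over. Pictures are saved under pics/ and viewed, at most 13 in all, crops included, and the job is handed in when it is done.

```bash
ls; mkdir -p pics
cat > h.py <<'E'
import numpy as np, cv2
from bench import sense, snapshot, trace, place_of
def save(p,n): cv2.imwrite('pics/'+n, p['image'][:,:,::-1])
def proj(p,X):
    c=np.array(p['R'])@np.array(X,float)+np.array(p['t']); u=np.array(p['intrinsics'])@c; return u[:2]/u[2]
def onplane(p,uv,z):
    R=np.array(p['R']);t=np.array(p['t']);C=-R.T@t
    d=R.T@np.linalg.inv(p['intrinsics'])@np.array([uv[0],uv[1],1.]); return C+d*(z-C[2])/d[2]
E
python3 - <<'E'
from h import *
s=sense(); print(s)
for n in('scene','top'):
    p=snapshot(n); save(p,n+'0.png'); print(n,-np.array(p['R']).T@p['t'])
    for q in('stand_seat','rod_mid','rod_grip','rod_nose','roll_center','mug_a','mug_b','dish_brush'):
        print(q,[(np.round(r['location'],1).tolist(),round(r['conf'],2),proj(p,r['location']).round().tolist()) for r in place_of(p,q)[:3]])
E
```

```text
pics
{'time': 0.0, 'joint_pos': array([ 6.31728919e+01,  7.51682755e+00,  8.53305198e+01,  7.48860379e-04,
        8.72626649e+01, -4.89455616e+00]), 'qd': array([-0.06388855,  0.03165875,  0.01010267,  0.0396838 , -0.06706858,
        0.08613948]), 'joint_efforts': array([-1.82166226e-03, -5.69415450e+01, -5.00544298e+01, -4.16120429e-04,
        1.52724527e-02,  2.69598637e-07]), 'tool_pos': array([223.85597519, 556.09915268, 247.21460519]), 'tcp_rot': array([-1.79890453e+02, -1.01316914e-02,  1.58067402e+02]), 'ft_force': array([ 0.40520526, -0.14010272, -0.60202266]), 'wrist_torque': array([ 0.01241186,  0.03299295, -0.01589151]), 'grip_force': 0.0, 'finger_gap': 85.36782332361547}
scene [-210.55568551 -455.18854985 1058.81149253]
stand_seat [([472.5, 258.8, 98.9], 0.73, [181.0, 202.0])]
rod_mid [([472.7, 249.3, 97.7], 0.73, [184.0, 204.0])]
rod_grip [([450.9, 379.9, 96.8], 0.57, [142.0, 191.0])]
rod_nose [([492.1, 139.4, 99.6], 0.69, [221.0, 215.0])]
roll_center [([485.1, -293.6, 49.1], 0.69, [369.0, 302.0])]
mug_a [([656.6, -178.1, -1.8], 0.78, [354.0, 248.0]), ([675.5, -51.1, -3.5], 0.68, [316.0, 226.0])]
mug_b [([656.6, -178.1, -1.8], 0.78, [354.0, 248.0]), ([675.5, -51.1, -3.5], 0.68, [316.0, 226.0])]
dish_brush [([660.3, -375.5, -0.6], 0.75, [423.0, 278.0])]
top [ 324.69361674   24.21233733 1279.98724123]
stand_seat [([472.9, 259.8, 102.4], 0.59, [203.0, 234.0])]
rod_mid [([474.7, 255.6, 99.7], 0.57, [205.0, 233.0])]
rod_grip [([448.9, 378.3, 103.7], 0.67, [161.0, 242.0])]
rod_nose [([493.4, 143.8, 95.7], 0.63, [245.0, 227.0])]
roll_center [([483.9, -292.7, 48.3], 0.69, [395.0, 233.0])]
mug_a [([674.2, -52.4, -1.2], 0.81, [312.0, 175.0]), ([653.1, -185.2, -0.8], 0.62, [354.0, 181.0])]
mug_b [([674.2, -52.4, -1.2], 0.81, [312.0, 175.0]), ([653.1, -185.2, -0.8], 0.62, [354.0, 181.0])]
dish_brush [([660.4, -376.0, 3.8], 0.95, [416.0, 179.0])]
```

Run:
```python
import cv2
a=cv2.imread('pics/scene0.png');cv2.imwrite('pics/s0.png',cv2.resize(a[120:400,90:490],(800,560),interpolation=2))
a=cv2.imread('pics/top0.png');cv2.imwrite('pics/t0.png',cv2.resize(a[130:320,130:470],(800,447),interpolation=2))
```

```text
(no output)
```

View pics/s0.png

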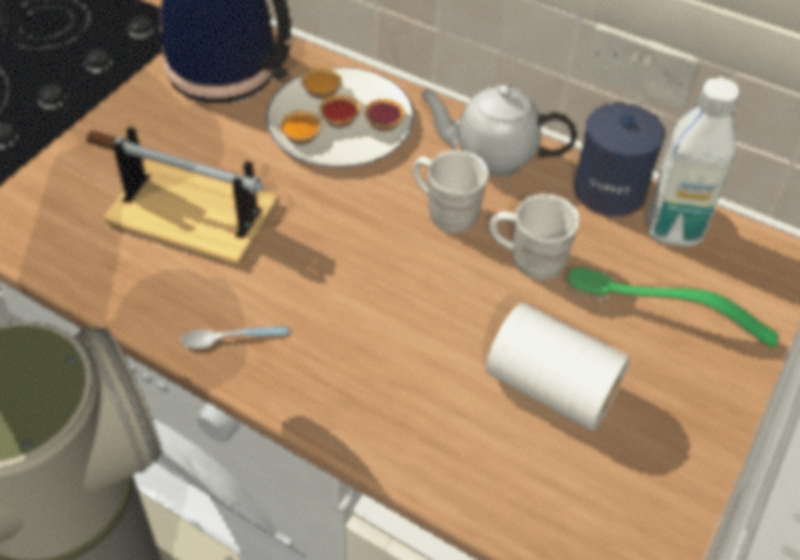

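View pics/t0.png

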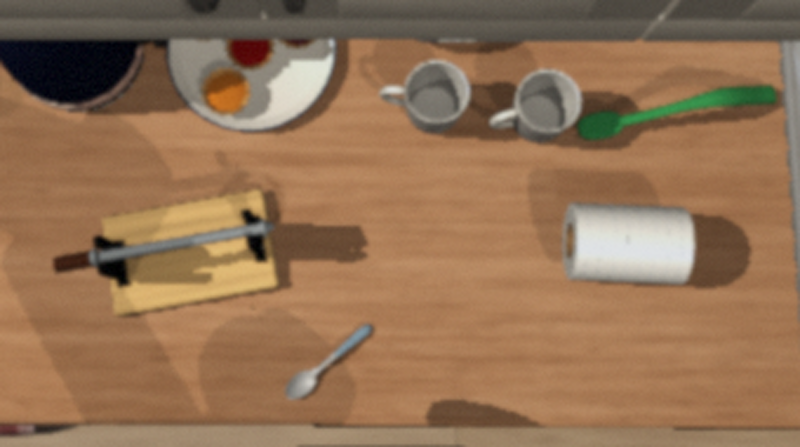

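The scene picture shows the stand at left (crop 190,180) with the grip at its far left end (100,138) and the roll right (560,360). The top picture shows the grip at (70,262), the nose at (270,228) and the roll at (630,245), with its axis nearly along y. The network points agree with both. Next I'll refine the axes by fitting silhouettes.

```bash
cat >> h.py <<'E'
from scipy.optimize import minimize
def hullmask(p,mid,d,parts):
    d=np.array(d)/np.linalg.norm(d); e=np.cross(d,[0,0,1.]);e/=np.linalg.norm(e);f=np.cross(d,e)
    m=np.zeros((1680,2240),np.uint8); a=np.linspace(0,2*np.pi,40)[:,None]
    for y0,y1,r in parts:
        P=np.vstack([np.array(mid)+d*y+r*(np.cos(a)*e+np.sin(a)*f) for y in(y0,y1)])
        uv=np.array([proj(p,X) for X in P])
        cv2.fillConvexPoly(m,cv2.convexHull(((uv+.5)*4-.5).round().astype(np.int32)),255)
    return cv2.resize(m,(560,420),interpolation=cv2.INTER_AREA)/255.
ROLL=[(-70,70,48)]
ROD=[(-114,104,7),(-104,-100,12),(100,104,12),(104,152,10)]
def fit(pics,masks,parts,x0,z=None):
    # x: x,y,yaw(deg) [,z,pitch deg nose-up negative]; d is the +y axis
    x0=np.array(x0,float)
    def pose(v):
        zz=z if z is not None else v[3]; pt=0 if z is not None else np.radians(v[4])
        yw=np.radians(v[2]); return [v[0],v[1],zz],[np.cos(yw)*np.cos(pt),np.sin(yw)*np.cos(pt),np.sin(pt)]
    def c(v):
        m,d=pose(v); return sum(np.abs(cv2.GaussianBlur(hullmask(p,m,d,parts)-k.astype(float),(0,0),1.2)).sum() for p,k in zip(pics,masks))
    S=np.vstack([x0]+[x0+np.eye(len(x0))[i]*[6,6,4,6,3][i] for i in range(len(x0))])
    r=minimize(c,x0,method='Nelder-Mead',options=dict(initial_simplex=S,xatol=.1,fatol=.1)); return r.x,r.fun
def look(query,parts,x0,z=None,names=('scene','top')):
    P=[snapshot(n) for n in names]; M=[]
    for p in P:
        t=trace(p,query); M.append(t[0]['pixels']); print(query,[(round(q['conf'],2),int(q['pixels'].sum())) for q in t[:2]])
    x,f=fit(P,M,parts,x0,z); print('both',x.round(1),round(f,1))
    for p,m in zip(P,M):
        if z is not None: x1,f=fit([p],[m],parts,x0,z); print(' one',x1.round(1),round(f,1))
    return x
E
python3 - <<'E'
from h import *
look('roll_center',ROLL,[484.5,-293,92],48)
look('rod_mid',ROD,[473.5,254,100],100)
E
```

```text
roll_center [(0.65, 2574)]
roll_center [(0.89, 1792)]
both [ 483.3 -293.1   87.6] 158.0
 one [ 482.5 -293.3   87.4] 97.4
 one [ 484.  -293.7   87.8] 46.5
rod_mid [(0.97, 579)]
rod_mid [(0.78, 531)]
both [475.  255.9 100.7] 183.8
 one [474.4 254.2 100.2] 91.1
 one [475.2 255.8 100.6] 84.1
```

```bash
cat >> h.py <<'E'
from scipy.spatial.transform import Rotation as Ro
def togo(pos,rpy=None,dist=None):
    s=sense(); R=Ro.from_euler('xyz',s['tcp_rot'],degrees=True)
    d=R.inv().apply(np.array(pos)-s['tool_pos'])/10
    print('t',round(s['time'],2),'tcp',s['tool_pos'].round(1),s['tcp_rot'].round(1),'gap',round(s['finger_gap'],1),'F',s['ft_force'].round(1),'T',s['wrist_torque'].round(2))
    print('shift cm',d.round(2))
    if rpy is not None: print('turn rad',(R.inv()*Ro.from_euler('xyz',rpy,degrees=True)).as_rotvec().round(4))
E
R='[1,-2.3,-0.63,0.4,0,0,0]'
python3 -m handwheel '[[1,-2.3,-0.63,0.4,0,0,0],[1,-2.3,-0.63,0.4,0,0,0],[1,-2.3,-0.63,0.4,0,0,0],[1,-2.3,-0.63,0.4,0,0,0],[1,-2.3,-0.63,0.4,0,0,0],[1,-2.3,-0.63,0.4,0,0,0],[1,-2.3,-0.63,0.4,0,0,0],[1,-2.3,-0.63,0.4,0,0,0],[1,-2.3,-0.63,0.4,0,0,0],[1,-2.3,-0.63,0.4,0,0,0],[1,-2.3,-0.63,0.4,0,0,0],[1,-2.3,-0.63,0.4,0,0,0]]' 120
python3 -m handwheel '[[1,0,0,0,0,0,0.084],[1,0,0,0,0,0,0.084],[1,0,0,0,0,0,0.084],[1,0,0,0,0,0,0.084],[1,0,0,0,0,0,0.084],[1,0,0,0,0,0,0.084],[1,0,0,0,0,0,0.084],[1,0,0,0,0,0,0.084],[1,0,0,0,0,0,0.084],[1,0,0,0,0,0,0.084],[1,0,0,0,0,0,0.084],[1,0,0,0,0,0,0.084]]'
python3 -m handwheel '[[1,0,0,0,0,0,0],[1,0,0,0,0,0,0]]'
python3 -c "
from h import *
togo([451,383,95],[180,0,100.4])"
```

```text
time: 2.3
tool_pos: [452.7, 382.6, 200.2]
tcp_rot: [180.0, 0.0, 158.1]
ft_force: [0.7, -0.7, 0.3]
finger_gap: 85.2
grip_force: 0.0
time: 3.3
tool_pos: [451.9, 383.4, 200.3]
tcp_rot: [180.0, 0.0, 100.1]
ft_force: [0.2, 0.7, 1.2]
finger_gap: 85.3
grip_force: 0.0
time: 3.47
tool_pos: [451.9, 383.4, 200.3]
tcp_rot: [-180.0, 0.0, 100.5]
ft_force: [0.1, -0.0, -0.3]
finger_gap: 85.6
grip_force: 0.0
t 3.47 tcp [451.9 383.4 200.3] [-180.     0.   100.5] gap 85.6 F [ 0.1 -0.  -0.3] T [0.04 0.05 0.01]
shift cm [-0.02 -0.09 10.53]
turn rad [-0.      0.      0.0011]
```

```bash
python3 -m handwheel '[[1,0,-0.09,1.5,0,0,0],[1,0,0,1.5,0,0,0],[1,0,0,1.5,0,0,0],[1,0,0,1.5,0,0,0],[1,0,0,1.5,0,0,0],[1,0,0,1.5,0,0,0],[1,0,0,1.0,0,0,0],[1,0,0,0.5,0,0,0],[1,0,0,0,0,0,0]]'
python3 -m handwheel '[[-1,0,0,0,0,0,0],[-1,0,0,0,0,0,0],[-1,0,0,0,0,0,0],[-1,0,0,0,0,0,0],[-1,0,0,0,0,0,0],[-1,0,0,0,0,0,0],[-1,0,0,0,0,0,0],[-1,0,0,0,0,0,0],[-1,0,0,0,0,0,0],[-1,0,0,0,0,0,0]]' 120
python3 -c "
from h import *
p=snapshot('scene');save(p,'g.png');a=cv2.imread('pics/g.png');cv2.imwrite('pics/g1.png',cv2.resize(a[100:260,90:290],(800,640))[:600])
togo([451,383,95],[180,0,100.4])"
```

```text
time: 4.22
tool_pos: [450.3, 382.7, 93.9]
tcp_rot: [-179.9, 0.1, 100.4]
ft_force: [-1.4, 0.2, -0.6]
finger_gap: 85.4
grip_force: 0.0
time: 5.05
tool_pos: [451.3, 383.5, 95.8]
tcp_rot: [180.0, -0.0, 100.3]
ft_force: [-0.1, 0.1, 4.6]
finger_gap: 17.0
grip_force: 117.1
t 5.1 tcp [451.3 383.5  95.7] [180.   -0.  100.3] gap 17.0 F [-1.1  0.5  5.2] T [-0.14  0.03 -0.01]
shift cm [-0.04 -0.03  0.07]
turn rad [ 0.0008 -0.0003 -0.0014]
```

View pics/g1.png

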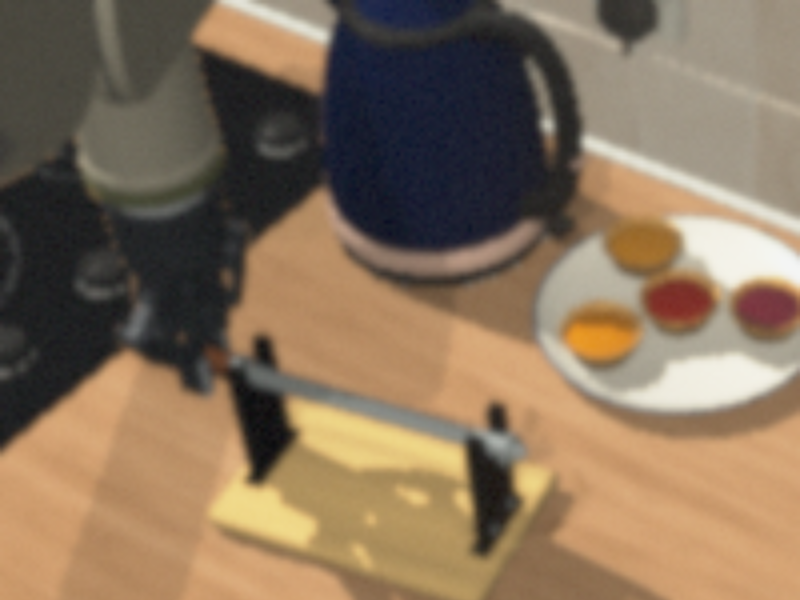

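The rod is held: the grip sits between the pads at (200,360) and the rod is still in both slots. This TCP pose doubles as the return pose. Next I lift straight up.

```bash
python3 -m handwheel '[[-1,0,0,-0.5,0,0,0],[-1,0,0,-1,0,0,0],[-1,0,0,-1.3,0,0,0],[-1,0,0,-1.4,0,0,0],[-1,0,0,-1.4,0,0,0],[-1,0,0,-1.4,0,0,0],[-1,0,0,-1.4,0,0,0],[-1,0,0,-1.4,0,0,0],[-1,0,0,-1.2,0,0,0],[-1,0,0,-0.5,0,0,0],[-1,0,0,0,0,0,0],[-1,0,0,0,0,0,0]]'
python3 -c "
from h import *
togo([451,383,205],[180,0,100.4])
x=look('rod_mid',ROD,[474,255,100.4,208,0])
P=[snapshot(n) for n in('scene','top')]
for p in P:
  for q in('rod_mid','rod_grip','rod_nose'): print(q,[r['location'].round(1) if hasattr(r['location'],'round') else r['location'] for r in place_of(p,q)[:1]])
"
```

```text
time: 6.1
tool_pos: [451.0, 383.2, 210.4]
tcp_rot: [180.0, -0.0, 100.3]
ft_force: [0.9, 0.5, -1.4]
finger_gap: 16.9
grip_force: 117.1
t 6.1 tcp [451.  383.2 210.4] [180.   -0.  100.3] gap 16.9 F [ 0.9  0.5 -1.4] T [ 0.08 -0.01 -0.  ]
shift cm [-0.02 -0.01  0.54]
turn rad [ 0.0002 -0.0001 -0.0015]
rod_mid [(0.63, 490), (0.57, 3151)]
rod_mid [(0.58, 393)]
both [ 4.756e+02  2.561e+02  9.980e+01  2.112e+02 -4.000e-01] 434.4
rod_mid [[475.2, 251.9, 209.7]]
rod_grip [[450.9, 379.7, 212.1]]
rod_nose []
rod_mid [[472.4, 256.0, 210.2]]
rod_grip [[447.7, 374.7, 214.3]]
rod_nose [[491.4, 144.5, 208.5]]
```

```bash
python3 -m handwheel '[[-1,0,0,0,0,0,0.074],[-1,0,0,0,0,0,0.074],[-1,0,0,0,0,0,0.074],[-1,0,0,0,0,0,0]]'
python3 -m handwheel '[[-1,-1.4,0.26,0,0,0,0],[-1,-2.8,0.52,0,0,0,0],[-1,-2.8,0.52,0,0,0,0],[-1,-2.8,0.52,0,0,0,0],[-1,-2.8,0.52,0,0,0,0],[-1,-2.8,0.52,0,0,0,0],[-1,-2.8,0.52,0,0,0,0],[-1,-2.8,0.52,0,0,0,0],[-1,-2.8,0.52,0,0,0,0],[-1,-2.8,0.52,0,0,0,0],[-1,-2.8,0.52,0,0,0,0],[-1,-2.8,0.52,0,0,0,0]]'
python3 -m handwheel '[[-1,-0.4,0.1,0.5,0,0,0],[-1,0,0,1,0,0,0],[-1,0,0,1.5,0,0,0],[-1,0,0,1.5,0,0,0],[-1,0,0,1.5,0,0,0],[-1,0,0,1.5,0,0,0],[-1,0,0,1.5,0,0,0],[-1,0,0,1.5,0,0,0],[-1,0,0,1.5,0,0,0],[-1,0,0,1.0,0,0,0],[-1,0,0,0,0,0,0],[-1,0,0,0,0,0,0]]'
python3 -c "
from h import *
togo([498,55,45.5],[180,0,87.6])
x=look('rod_mid',ROD,[488,-74,87.6,82,0])
p=snapshot('top');save(p,'i.png');a=cv2.imread('pics/i.png');cv2.imwrite('pics/i1.png',cv2.resize(a[150:310,230:450],(800,582)))
for q in('rod_mid','rod_grip','rod_nose'): print(q,[r['location'] for r in place_of(p,q)[:1]])
"
```

```text
time: 7.03
tool_pos: [451.0, 383.2, 210.3]
tcp_rot: [180.0, -0.0, 87.4]
ft_force: [-0.8, -0.1, -1.4]
finger_gap: 17.1
grip_force: 117.2
time: 8.03
tool_pos: [497.0, 57.0, 210.4]
tcp_rot: [180.0, 0.0, 87.7]
ft_force: [0.9, 0.7, -1.4]
finger_gap: 17.1
grip_force: 117.3
time: 9.03
tool_pos: [497.2, 55.5, 79.6]
tcp_rot: [-179.9, -0.0, 87.7]
ft_force: [0.1, 0.3, -1.5]
finger_gap: 17.0
grip_force: 117.3
t 9.03 tcp [497.2  55.5  79.6] [-179.9   -0.    87.7] gap 17.0 F [ 0.1  0.3 -1.5] T [ 0.13 -0.02  0.04]
shift cm [-0.04  0.09  3.41]
turn rad [-0.0019 -0.0001  0.0011]
rod_mid [(0.73, 492), (0.67, 1257)]
rod_mid [(0.68, 333)]
both [494.3 -75.3  87.7  78.    0.7] 390.1
rod_mid [[494.7, -75.0, 81.8]]
rod_grip [[498.2, 48.8, 84.9]]
rod_nose [[484.4, -188.4, 78.3]]
```

View pics/i1.png

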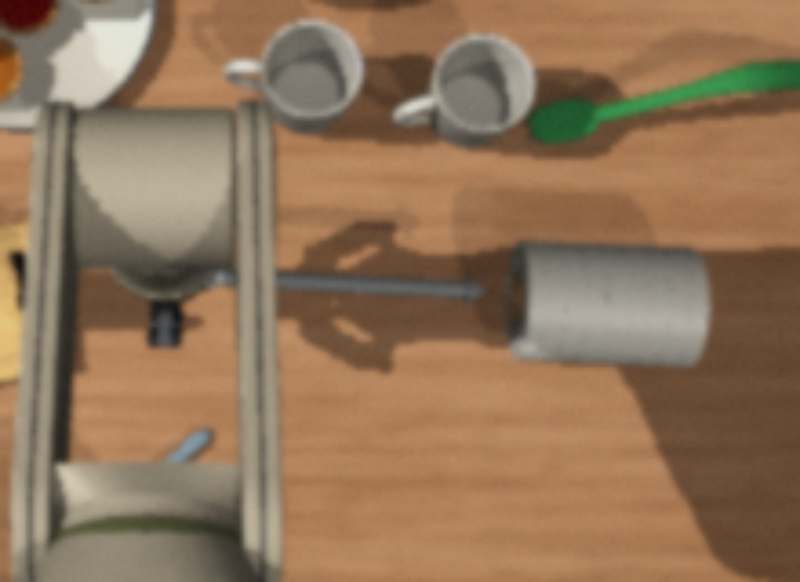

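The top picture shows the rod at crop (230,278) to (480,292) and the roll's open end at (518,300). They are lined up in plan, with the nose about 35 mm short. Next I lower to core height and measure again.

```bash
python3 -m handwheel '[[-1,0,0,1,0,0,0],[-1,0,0,1.2,0,0,0],[-1,0,0,1.1,0,0,0],[-1,0,0,0,0,0,0],[-1,0,0,0,0,0,0]]'
python3 -c "
from h import *
togo([498,55,46.5],[180,0,87.6])
x=look('rod_mid',ROD,[492,-75,87.6,48,0])
look('roll_center',ROLL,[483.5,-293,87.6],48)
for n in('scene','top'):
  p=snapshot(n);print([r['location'] for r in place_of(p,'rod_nose')[:1]])
  if n=='scene': save(p,'j.png')
a=cv2.imread('pics/j.png');cv2.imwrite('pics/j1.png',cv2.resize(a[210:350,260:430],(729,600)))
"
```

```text
time: 9.85
tool_pos: [496.5, 54.9, 45.4]
tcp_rot: [-179.8, 0.0, 87.6]
ft_force: [0.1, 0.0, -1.2]
finger_gap: 16.9
grip_force: 117.3
t 9.85 tcp [496.5  54.9  45.4] [-179.8    0.    87.6] gap 16.9 F [ 0.1  0.  -1.2] T [ 0.09  0.   -0.05]
shift cm [ 0.02  0.15 -0.11]
turn rad [-0.0037  0.0002 -0.0002]
rod_mid [(0.96, 487), (0.38, 2618)]
rod_mid [(0.68, 217)]
both [492.8 -77.9  87.5  44.4   0. ] 436.9
roll_center [(0.84, 2585)]
roll_center [(0.87, 1758)]
both [ 483.4 -293.7   88.5] 145.8
 one [ 483.2 -294.4   88.6] 84.1
 one [ 483.9 -293.6   87.7] 53.6
[[485.0, -192.1, 50.2]]
[[483.6, -190.4, 43.2]]
```

View pics/j1.png

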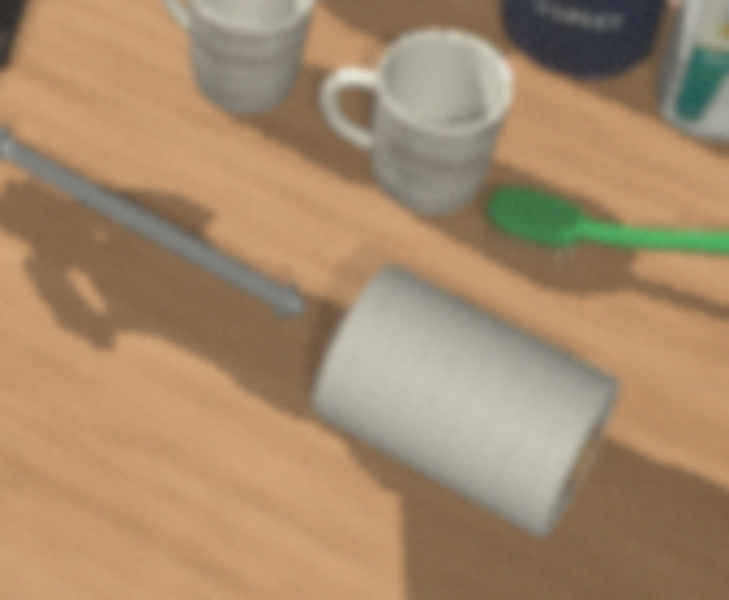

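The scene picture shows the nose at crop (300,303), in line with the roll's hidden left end at about (345,340), and roughly at mid height. Next I insert it in stages.

```bash
python3 -m handwheel '[[-1,-0.5,0,-0.15,0,0,0],[-1,-0.8,0,0,0,0,0],[-1,-0.8,0,0,0,0,0],[-1,-0.8,0,0,0,0,0],[-1,-0.8,0,0,0,0,0],[-1,-0.8,0,0,0,0,0],[-1,-0.8,0,0,0,0,0],[-1,-0.8,0,0,0,0,0],[-1,-0.6,0,0,0,0,0],[-1,0,0,0,0,0,0]]'
python3 -c "
from h import *
togo([488,-163,47],[180,0,87.6])
look('roll_center',ROLL,[483.5,-293,87.6],48)
"
```

```text
time: 11.28
tool_pos: [495.2, -13.3, 48.8]
tcp_rot: [180.0, 0.0, 87.5]
ft_force: [0.3, -0.4, -1.3]
finger_gap: 17.1
grip_force: 117.3
t 11.28 tcp [495.2 -13.3  48.8] [180.    0.   87.5] gap 17.1 F [ 0.3 -0.4 -1.3] T [ 0.15  0.01 -0.03]
shift cm [-14.99  -0.08   0.19]
turn rad [ 0.0001  0.0003 -0.0012]
roll_center [(0.6, 2552)]
roll_center [(0.62, 1693), (0.3, 3076)]
both [ 483.4 -293.1   88.7] 226.5
 one [ 482.7 -293.2   89.4] 101.6
 one [ 483.9 -294.4   87. ] 117.8
```

```bash
python3 -m handwheel '[[-1,-0.8,0,0.04,0,0,0],[-1,-1.2,0,0,0,0,0],[-1,-1.2,0,0,0,0,0],[-1,-1.2,0,0,0,0,0],[-1,-1.2,0,0,0,0,0],[-1,-1.2,0,0,0,0,0],[-1,-1.2,0,0,0,0,0],[-1,-0.8,0,0,0,0,0],[-1,0,0,0,0,0,0]]'
python3 -m handwheel '[[-1,-0.8,0,0,0,0,0],[-1,-1.2,0,0,0,0,0],[-1,-1.2,0,0,0,0,0],[-1,-1.2,0,0,0,0,0],[-1,-0.9,0,0,0,0,0],[-1,-0.6,0,0,0,0,0],[-1,0,0,0,0,0,0],[-1,0,0,0,0,0,0]]'
python3 -c "
from h import *
togo([488,-163,47],[180,0,87.6])
look('roll_center',ROLL,[483.5,-293,87.6],48)
for n in('scene','top'):
  p=snapshot(n);save(p,n+'k.png');print([[r['location'] for r in place_of(p,q)[:1]] for q in('rod_nose','rod_grip','rod_mid','roll_center')])
a=cv2.imread('pics/scenek.png')[180:360,270:450];b=cv2.imread('pics/topk.png')[150:330,310:490];cv2.imwrite('pics/k1.png',cv2.resize(np.hstack([a,b]),(800,400)))
"
```

```text
time: 12.23
tool_pos: [491.6, -101.9, 48.5]
tcp_rot: [180.0, 0.0, 87.5]
ft_force: [0.2, 0.1, -0.6]
finger_gap: 17.3
grip_force: 117.3
time: 12.9
tool_pos: [489.0, -159.2, 48.3]
tcp_rot: [-180.0, -0.0, 87.5]
ft_force: [-0.7, 0.5, -0.8]
finger_gap: 16.8
grip_force: 117.3
t 12.9 tcp [ 489.  -159.2   48.3] [-180.    -0.    87.5] gap 16.8 F [-0.7  0.5 -0.8] T [ 0.14 -0.03 -0.03]
shift cm [-0.39 -0.08  0.13]
turn rad [-0.0002 -0.0003 -0.0011]Traceback (most recent call last):
  File "<string>", line 4, in <module>
    look('roll_center',ROLL,[483.5,-293,87.6],48)
    ~~~~^^^^^^^^^^^^^^^^^^^^^^^^^^^^^^^^^^^^^^^^^
  File "h.py", line 33, in look
    t=trace(p,query); M.append(t[0]['pixels']); print(query,[(round(q['conf'],2),int(q['pixels'].sum())) for q in t[:2]])
                               ~^^^
IndexError: list index out of range
```

```bash
python3 -m handwheel '[[-1,-0.2,0,0,0,0,0],[-1,-0.2,0,0,0,0,0],[-1,0,0,0,0,0,0]]'
python3 -c "
from h import *
for n in('scene','top'):
  p=snapshot(n);save(p,n+'k.png');print([[np.round(r['location'],1).tolist() for r in place_of(p,q)[:1]] for q in('rod_nose','rod_grip','rod_mid','roll_center')])
a=cv2.imread('pics/scenek.png')[180:360,270:450];b=cv2.imread('pics/topk.png')[150:330,310:490];cv2.imwrite('pics/k1.png',cv2.resize(np.hstack([a,b]),(800,400)))
"
```

```text
time: 13.3
tool_pos: [489.0, -163.0, 48.5]
tcp_rot: [180.0, 0.0, 87.6]
ft_force: [0.7, 0.4, -1.4]
finger_gap: 17.4
grip_force: 117.3
[[[476.5, -408.8, 48.8]], [[487.6, -166.3, 53.1]], [], []]
[[[476.1, -408.7, 46.5]], [], [], [[482.4, -291.8, 46.2]]]
```

View pics/k1.png

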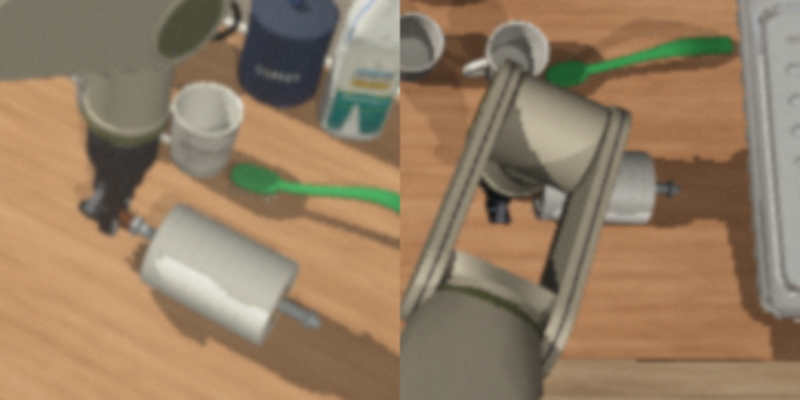

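The nose is out through the far end (left half 315,320; right half 672,188), and rod middle and roll centre agree to about 2 mm. Next I lift slowly and check sag.

```bash
python3 -m handwheel '[[-1,0,0,-0.4,0,0,0],[-1,0,0,-0.4,0,0,0],[-1,0,0,-0.3,0,0,0],[-1,0,0,-0.3,0,0,0],[-1,0,0,-0.3,0,0,0],[-1,0,0,-0.3,0,0,0],[-1,0,0,-0.4,0,0,0],[-1,0,0,-0.4,0,0,0],[-1,0,0,-0.4,0,0,0],[-1,0,0,0,0,0,0]]' 120
python3 -m handwheel '[[-1,0,0,-0.5,0,0,0],[-1,0,0,-0.6,0,0,0],[-1,0,0,-0.7,0,0,0],[-1,0,0,-0.7,0,0,0],[-1,0,0,-0.7,0,0,0],[-1,0,0,-0.5,0,0,0],[-1,0,0,-0.2,0,0,0],[-1,0,0,0,0,0,0],[-1,0,0,0,0,0,0]]'
python3 -c "
from h import *
togo([488,-163,47],[180,0,87.6])
for n in('scene','top'):
  p=snapshot(n);save(p,n+'l.png');print([[np.round(r['location'],1).tolist() for r in place_of(p,q)[:1]] for q in('rod_nose','rod_grip','rod_mid','roll_center')])
a=cv2.imread('pics/scenel.png')[160:340,270:450];b=cv2.imread('pics/topl.png')[150:330,310:490];cv2.imwrite('pics/l1.png',cv2.resize(np.hstack([a,b]),(800,400)))
"
```

```text
time: 14.63
tool_pos: [489.6, -163.2, 81.6]
tcp_rot: [179.9, 0.0, 87.6]
ft_force: [-0.1, 0.1, -3.2]
finger_gap: 17.0
grip_force: 117.2
time: 15.38
tool_pos: [488.9, -162.9, 119.4]
tcp_rot: [180.0, 0.0, 87.6]
ft_force: [0.1, 0.9, -2.0]
finger_gap: 16.8
grip_force: 117.6
t 15.38 tcp [ 488.9 -162.9  119.4] [180.    0.   87.6] gap 16.8 F [ 0.1  0.9 -2. ] T [ 0.29  0.   -0.07]
shift cm [-0.02 -0.09  7.24]
turn rad [ 0.0001  0.     -0.0001]
[[[475.3, -412.1, 115.4]], [[489.4, -165.3, 122.4]], [], [[485.3, -294.2, 108.2]]]
[[[473.9, -408.5, 115.9]], [[475.3, 258.0, 104.1]], [], []]
```

View pics/l1.png

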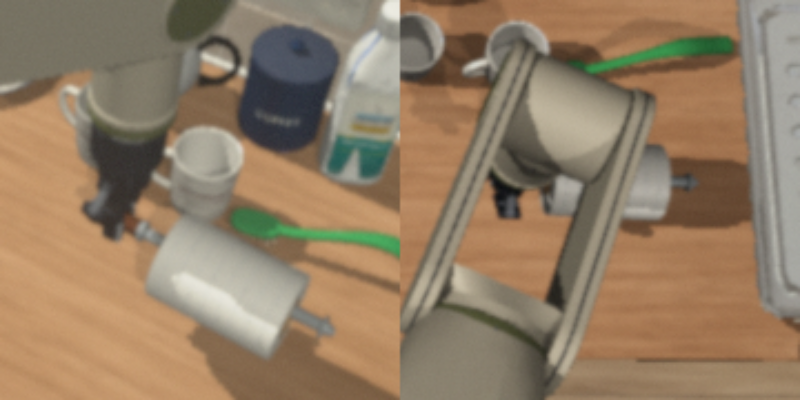

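The roll is clear of the worktop on the rod, with about 1° of sag and the roll still centred. Next: raise, turn back, and traverse smoothly to above the stand.

```bash
python3 -m handwheel '[[-1,0,0,-0.5,0,0,0],[-1,0,0,-1,0,0,0],[-1,0,0,-1.3,0,0,0],[-1,0,0,-1.3,0,0,0],[-1,0,0,-1.3,0,0,0],[-1,0,0,-1.3,0,0,0],[-1,0,0,-1.3,0,0,0],[-1,0,0,-1.1,0,0,0],[-1,0,0,-0.6,0,0,0],[-1,0,0,-0.2,0,0,0],[-1,0,0,0,0,0,0]]'
python3 -m handwheel '[[-1,0,0,0,0,0,-0.012],[-1,0,0,0,0,0,-0.025],[-1,0,0,0,0,0,-0.03],[-1,0,0,0,0,0,-0.03],[-1,0,0,0,0,0,-0.03],[-1,0,0,0,0,0,-0.03],[-1,0,0,0,0,0,-0.03],[-1,0,0,0,0,0,-0.025],[-1,0,0,0,0,0,-0.01],[-1,0,0,0,0,0,0]]'
python3 -m handwheel '[[-1,0.5,0.055,0,0,0,0],[-1,1,0.11,0,0,0,0],[-1,1.5,0.165,0,0,0,0],[-1,2,0.22,0,0,0,0],[-1,2,0.22,0,0,0,0],[-1,2,0.22,0,0,0,0],[-1,2,0.22,0,0,0,0],[-1,2,0.22,0,0,0,0],[-1,2,0.22,0,0,0,0],[-1,2,0.22,0,0,0,0],[-1,2,0.22,0,0,0,0],[-1,2,0.22,0,0,0,0]]'
python3 -m handwheel '[[-1,2,0.22,0,0,0,0],[-1,2,0.22,0,0,0,0],[-1,2,0.22,0,0,0,0],[-1,2,0.22,0,0,0,0],[-1,2,0.22,0,0,0,0],[-1,2,0.22,0,0,0,0],[-1,2,0.22,0,0,0,0],[-1,2,0.22,0,0,0,0],[-1,2,0.22,0,0,0,0],[-1,2,0.22,0,0,0,0],[-1,2,0.22,0,0,0,0],[-1,2,0.22,0,0,0,0]]'
python3 -m handwheel '[[-1,2,0.22,0,0,0,0],[-1,2,0.22,0,0,0,0],[-1,1.7,0.19,0,0,0,0],[-1,1.5,0.165,0,0,0,0],[-1,1.2,0.13,0,0,0,0],[-1,0.8,0.09,0,0,0,0],[-1,0.5,0.05,0,0,0,0],[-1,0,0,0,0,0,0],[-1,0,0,0,0,0,0]]'
python3 -c "
from h import *
togo([450.5,386.4,215],[180,0,100.3])
P=[]
for n in('scene','top'):
  p=snapshot(n);P.append(p);save(p,n+'m.png');print([[np.round(r['location'],1).tolist() for r in place_of(p,q)[:1]] for q in('rod_nose','rod_grip','rod_mid','roll_center','stand_seat')])
  t=trace(p,'roll_center')
  if t: print(t[0]['conf'],fit([p],[t[0]['pixels']],ROLL,[473,257,100],200))
a=cv2.imread('pics/scenem.png')[100:280,100:280];b=cv2.imread('pics/topm.png')[150:330,110:290];cv2.imwrite('pics/m1.png',cv2.resize(np.hstack([a,b]),(800,400)))
"
```

```text
time: 16.8
tool_pos: [489.1, -163.0, 218.9]
tcp_rot: [180.0, 0.0, 87.6]
ft_force: [0.9, -0.5, -3.1]
finger_gap: 17.0
grip_force: 117.8
time: 17.63
tool_pos: [488.7, -162.8, 217.9]
tcp_rot: [-180.0, -0.0, 100.4]
ft_force: [0.2, 0.1, -2.6]
finger_gap: 17.0
grip_force: 117.7
time: 18.63
tool_pos: [473.5, 49.7, 218.5]
tcp_rot: [180.0, -0.0, 100.3]
ft_force: [0.5, 0.1, -1.8]
finger_gap: 16.9
grip_force: 117.8
time: 19.63
tool_pos: [456.2, 290.4, 218.5]
tcp_rot: [180.0, -0.0, 100.3]
ft_force: [1.0, -0.9, -2.9]
finger_gap: 16.8
grip_force: 117.8
time: 20.38
tool_pos: [450.2, 385.7, 218.3]
tcp_rot: [-180.0, 0.0, 100.3]
ft_force: [-1.0, -0.6, -2.7]
finger_gap: 17.0
grip_force: 117.8
t 20.38 tcp [450.2 385.7 218.3] [-180.     0.   100.3] gap 17.0 F [-1.  -0.6 -2.7] T [ 0.28  0.08 -0.02]
shift cm [0.06 0.04 0.33]
turn rad [-0.0002  0.0004  0.0001]
[[[493.9, 140.0, 215.8]], [[450.4, 384.7, 221.5]], [], [[474.4, 259.5, 207.0]], [[474.1, 260.1, 101.8]]]
0.87 (array([477.14371991, 263.98848851,  97.94640198]), np.float64(104.95277858285527))
[[], [[448.6, 380.6, 222.4]], [], [[470.0, 260.0, 206.4]], [[472.6, 260.6, 99.8]]]
0.56 (array([475.20455987, 259.95083062,  99.73352587]), np.float64(60.08643131238496))
```

View pics/m1.png

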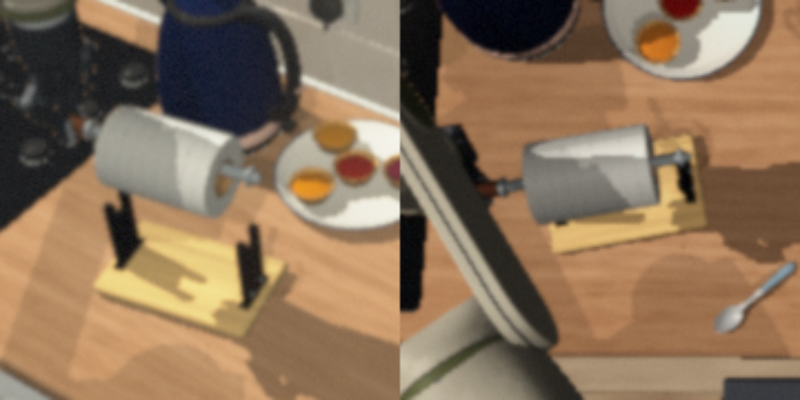

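The roll hangs over the stand, with its centre within about 2 mm of the seat in plan. The nose collar at (right half 680,158) lies beyond the far blade at (687,180). Next I level the rod by about 1.2° and lower it to just above the slot floors.

```bash
python3 -m handwheel '[[-1,0,0.05,0.4,0,-0.01,0],[-1,0,0,0.9,0,-0.01,0],[-1,0,0,1,0,0,0],[-1,0,0,1,0,0,0],[-1,0,0,1,0,0,0],[-1,0,0,1,0,0,0],[-1,0,0,0.9,0,0,0],[-1,0,0,0.6,0,0,0],[-1,0,0,0.4,0,0,0],[-1,0,0,0,0,0,0]]'
python3 -m handwheel '[[-1,0,0,0.5,0,0,0],[-1,0,0,0.6,0,0,0],[-1,0,0,0.6,0,0,0],[-1,0,0,0.6,0,0,0],[-1,0,0,0.6,0,0,0],[-1,0,0,0.4,0,0,0],[-1,0,0,0.3,0,0,0],[-1,0,0,0.3,0,0,0],[-1,0,0,0.3,0,0,0],[-1,0,0,0.2,0,0,0],[-1,0,0,0,0,0,0]]'
python3 -c "
from h import *
togo([450.5,386.4,96],[180,0,100.3])
for n in('scene','top'):
  p=snapshot(n);save(p,n+'n.png');print([[np.round(r['location'],1).tolist() for r in place_of(p,q)[:1]] for q in('rod_nose','rod_grip','rod_mid','roll_center','stand_seat')])
a=cv2.imread('pics/scenen.png')[120:270,110:260];b=cv2.imread('pics/topn.png')[160:310,130:280];cv2.imwrite('pics/n1.png',cv2.resize(np.hstack([a,b]),(800,400)))
"
```

```text
time: 21.92
tool_pos: [450.4, 384.5, 145.1]
tcp_rot: [-179.9, 1.2, 100.3]
ft_force: [-0.7, -0.5, -1.4]
finger_gap: 16.8
grip_force: 117.8
time: 22.83
tool_pos: [450.8, 383.9, 101.9]
tcp_rot: [-180.0, 1.2, 100.3]
ft_force: [0.7, -0.7, -1.7]
finger_gap: 17.2
grip_force: 117.8
t 22.83 tcp [450.8 383.9 101.9] [-180.     1.2  100.3] gap 17.2 F [ 0.7 -0.7 -1.7] T [ 0.33 -0.02  0.01]
shift cm [0.27 0.01 0.59]
turn rad [-0.0006  0.0203  0.0002]
[[[492.6, 139.6, 104.2]], [[451.5, 380.8, 105.0]], [], [[476.2, 258.6, 93.0]], []]
[[[492.2, 143.7, 105.7]], [[448.5, 380.7, 107.7]], [], [[474.7, 259.3, 91.9]], [[660.2, -377.8, 4.5]]]
```

View pics/n1.png

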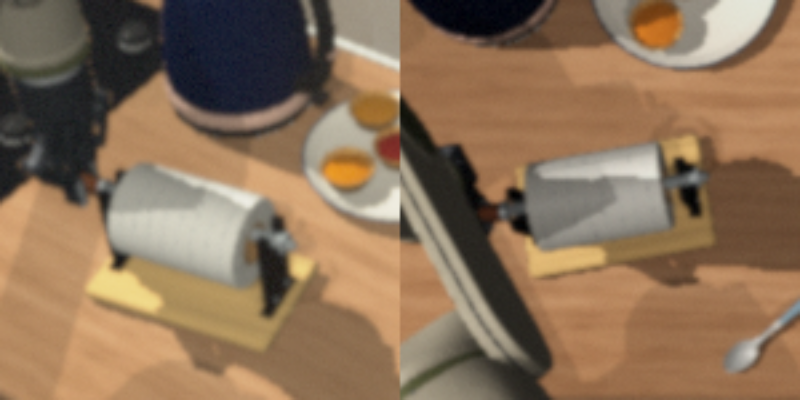

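The rod is inside both slots, the collars are outside the blades, and the roll sits between them. Next I settle the last few mm while watching the force.

```bash
python3 -m handwheel '[[-1,0.1,0,0.1,0,0,0],[-1,0.1,0,0.1,0,0,0],[-1,0,0,0.1,0,0,0],[-1,0,0,0.1,0,0,0],[-1,0,0,0,0,0,0],[-1,0,0,0,0,0,0]]'
python3 -m handwheel '[[-1,0,0,0.1,0,0,0],[-1,0,0,0.1,0,0,0],[-1,0,0,0,0,0,0],[-1,0,0,0,0,0,0]]'
python3 -c "
from h import *
togo([450.5,386.4,96],[180,0,100.3])"
```

```text
time: 23.93
tool_pos: [450.6, 385.9, 98.2]
tcp_rot: [-180.0, 1.2, 100.3]
ft_force: [0.1, -0.3, -3.0]
finger_gap: 16.8
grip_force: 117.8
time: 24.27
tool_pos: [450.7, 385.8, 96.3]
tcp_rot: [-180.0, 1.2, 100.3]
ft_force: [0.1, 0.1, -1.8]
finger_gap: 16.9
grip_force: 117.8
t 24.27 tcp [450.7 385.8  96.3] [-180.     1.2  100.3] gap 16.9 F [ 0.1  0.1 -1.8] T [ 0.2   0.06 -0.06]
shift cm [ 0.06 -0.01  0.03]
turn rad [-0.0001  0.0201  0.0003]
```

```bash
python3 -m handwheel '[[-1,0,0,0.1,0,0,0],[-1,0,0,0,0,0,0],[-1,0,0,0,0,0,0]]'
python3 -m handwheel '[[-1,0,0,0.1,0,0,0],[-1,0,0,0,0,0,0],[-1,0,0,0,0,0,0]]'
python3 -c "
from h import *
togo([450.5,386.4,96],[180,0,100.3])
for n in('scene','top'):
  p=snapshot(n);print([[np.round(r['location'],1).tolist() for r in place_of(p,q)[:1]] for q in('rod_nose','rod_grip','rod_mid','roll_center','stand_seat')])
"
```

```text
time: 24.52
tool_pos: [451.0, 386.0, 95.8]
tcp_rot: [180.0, 1.1, 100.3]
ft_force: [0.1, -1.0, 0.4]
finger_gap: 17.1
grip_force: 118.0
time: 24.77
tool_pos: [451.2, 386.1, 95.1]
tcp_rot: [179.9, 1.1, 100.3]
ft_force: [0.8, -0.7, 4.5]
finger_gap: 16.9
grip_force: 118.5
t 24.77 tcp [451.2 386.1  95.1] [179.9   1.1 100.3] gap 16.9 F [ 0.8 -0.7  4.5] T [-0.51 -0.13 -0.01]
shift cm [ 0.04 -0.06 -0.09]
turn rad [0.0013 0.0196 0.0003]
[[[494.4, 139.8, 103.9]], [[453.9, 383.5, 100.1]], [], [[474.6, 269.4, 88.1]], []]
[[[493.7, 148.2, 103.3]], [[447.7, 380.4, 100.0]], [], [[474.6, 271.2, 91.5]], [[656.9, -377.9, 2.6]]]
```

Both slots now carry the rod, but the roll crept about 10 mm towards +y because the nose is slightly high. I'll take the levelling tilt back out and check again before releasing.

```bash
python3 -m handwheel '[[-1,0,0,0,0,0.007,0],[-1,0,0,0,0,0.007,0],[-1,0,0,0,0,0.006,0],[-1,0,0,0,0,0,0],[-1,0,0,0,0,0,0],[-1,0,0,0,0,0,0]]'
python3 -c "
from h import *
togo([450.5,386.4,96],[180,0,100.3])
for n in('scene','top'):
  p=snapshot(n);save(p,n+'o.png');print([[np.round(r['location'],1).tolist() for r in place_of(p,q)[:1]] for q in('rod_nose','rod_grip','rod_mid','roll_center')])
  t=trace(p,'roll_center')
  if t: print(t[0]['conf'],fit([p],[t[0]['pixels']],ROLL,[473,260,100],86))
a=cv2.imread('pics/sceneo.png')[120:270,110:260];b=cv2.imread('pics/topo.png')[160:310,130:280];cv2.imwrite('pics/o1.png',cv2.resize(np.hstack([a,b]),(800,400)))
"
```

```text
time: 25.87
tool_pos: [451.5, 386.1, 95.5]
tcp_rot: [179.9, -0.0, 100.3]
ft_force: [-0.5, -1.6, 6.7]
finger_gap: 16.3
grip_force: 118.5
t 25.87 tcp [451.5 386.1  95.5] [179.9  -0.  100.3] gap 16.3 F [-0.5 -1.6  6.7] T [ 0.03  0.   -0.01]
shift cm [ 0.05 -0.09 -0.05]
turn rad [ 0.0019 -0.0004  0.0001]
[[[496.6, 141.9, 102.4]], [], [], [[474.2, 271.6, 87.9]]]
0.62 (array([472.80642419, 271.85297927, 100.66293658]), np.float64(79.60170506208124))
[[], [[451.3, 383.2, 103.3]], [], [[471.3, 271.7, 86.9]]]
0.97 (array([472.64674101, 269.7062859 , 100.07394911]), np.float64(137.5197443311969))
```

View pics/o1.png

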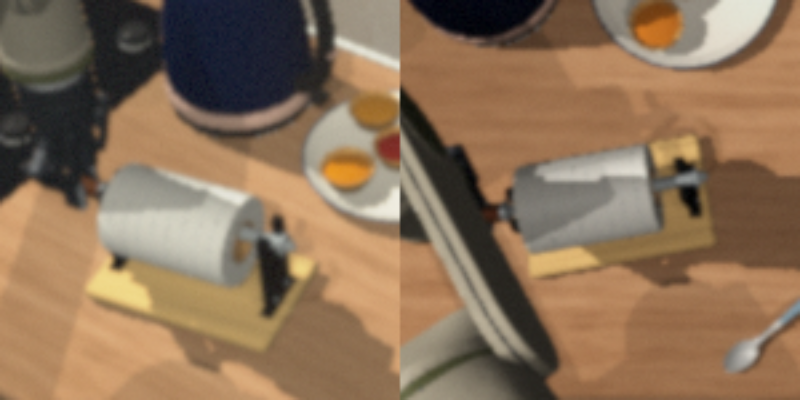

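The roll sits near the +y blade, at about +11 mm (limit 14.5), and it is level. I'll slide the rod 3 mm back to its original axial position to carry the roll inwards, then release.

```bash
python3 -m handwheel '[[-1,-0.1,0,-0.03,0,0,0],[-1,-0.1,0,0,0,0,0],[-1,-0.1,0,0,0,0,0],[-1,0,0,0,0,0,0],[-1,0,0,0,0,0,0]]'
python3 -c "
from h import *
togo([450.5,386.4,96],[180,0,100.3])
for n in('scene','top'):
  p=snapshot(n);print([[np.round(r['location'],1).tolist() for r in place_of(p,q)[:1]] for q in('rod_nose','rod_grip','rod_mid','roll_center')])
"
python3 -m handwheel '[[0,0,0,0,0,0,0],[0.5,0,0,0,0,0,0],[1,0,0,0,0,0,0],[1,0,0,0,0,0,0],[1,0,0,0,0,0,0],[1,0,0,0,0,0,0],[1,0,0,0,0,0,0],[1,0,0,0,0,0,0],[1,0,0,0,0,0,0]]'
python3 -m handwheel '[[1,0,0,-0.5,0,0,0],[1,0,0,-1,0,0,0],[1,0,0,-1.5,0,0,0],[1,0,0,-1.5,0,0,0],[1,0,0,-1.5,0,0,0],[1,0,0,-1.5,0,0,0],[1,0,0,-1.5,0,0,0],[1,0,0,-1.5,0,0,0],[1,0,0,-1.5,0,0,0],[1,0,0,-1,0,0,0],[1,0,0,0,0,0,0],[1,0,0,0,0,0,0]]'
python3 -c "
from h import *
for n in('scene','top'):
  p=snapshot(n);save(p,n+'q.png');print([[np.round(r['location'],1).tolist() for r in place_of(p,q)[:1]] for q in('rod_nose','rod_grip','rod_mid','roll_center')])
  t=trace(p,'roll_center')
  if t: print(t[0]['conf'],fit([p],[t[0]['pixels']],ROLL,[473,260,100],86))
a=cv2.imread('pics/sceneq.png')[120:270,110:260];b=cv2.imread('pics/topq.png')[160:310,130:280];cv2.imwrite('pics/q1.png',cv2.resize(np.hstack([a,b]),(800,400)))
"
```

```text
time: 26.88
tool_pos: [452.0, 383.1, 95.7]
tcp_rot: [179.9, -0.0, 100.3]
ft_force: [0.0, -1.6, 7.7]
finger_gap: 17.2
grip_force: 118.7
t 26.88 tcp [452.  383.1  95.7] [179.9  -0.  100.3] gap 17.2 F [ 0.  -1.6  7.7] T [-0.7  -0.09  0.02]
shift cm [ 0.35 -0.09 -0.03]
turn rad [ 0.0017 -0.0003  0.0001]
[[[495.4, 139.2, 99.0]], [[453.0, 381.5, 99.8]], [], [[475.5, 271.2, 88.1]]]
[[[494.0, 142.0, 99.6]], [[450.6, 381.5, 106.1]], [], [[472.0, 271.5, 88.6]]]
time: 28.13
tool_pos: [451.2, 382.9, 94.6]
tcp_rot: [-180.0, 0.0, 100.3]
ft_force: [-0.2, -0.4, 0.8]
finger_gap: 85.3
grip_force: 0.0
time: 29.13
tool_pos: [451.6, 383.2, 225.6]
tcp_rot: [179.9, -0.0, 100.3]
ft_force: [-0.5, 0.5, -0.4]
finger_gap: 85.5
grip_force: 0.0
[[[495.0, 140.4, 96.2]], [[452.9, 380.0, 100.4]], [], [[473.0, 269.5, 86.0]]]
0.69 (array([471.25295699, 273.12100094, 100.41041037]), np.float64(146.4144552045359))
[[[494.7, 142.2, 93.7]], [[453.2, 378.9, 103.1]], [], [[473.2, 270.7, 83.7]]]
0.85 (array([473.67530975, 270.57439088, 100.39016916]), np.float64(76.7945138537893))
```

View pics/q1.png

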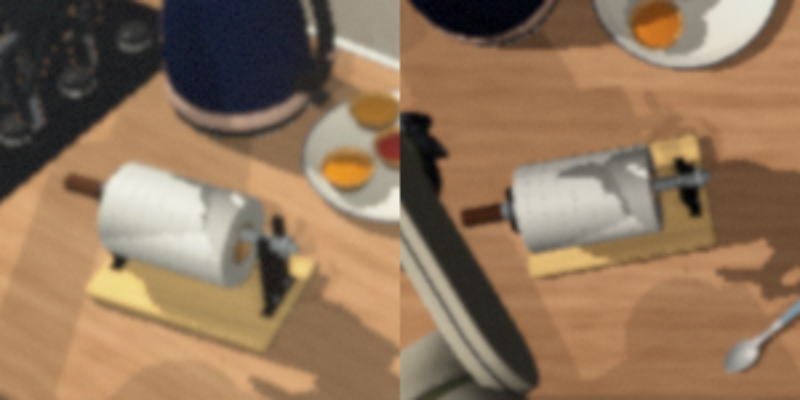

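The rod lies in both slots with its collars outside. The roll hangs level between the blades at about +11 mm, and the gripper is clear. Handing in.

```bash
python3 -m handwheel '[[1,0,0,0,0,0,0],[1,0,0,0,0,0,0],[1,0,0,0,0,0,0],[1,0,0,0,0,0,0],[1,0,0,0,0,0,0],[1,0,0,0,0,0,0]]'
python3 -c "
from h import *
for n in('scene','top'):
  p=snapshot(n);print([[np.round(r['location'],1).tolist() for r in place_of(p,q)[:1]] for q in('rod_nose','rod_grip','roll_center')])
from bench import hand_in
print(hand_in())"
```

```text
time: 30.23
tool_pos: [451.2, 382.9, 224.7]
tcp_rot: [180.0, 0.0, 100.3]
ft_force: [-0.2, 0.3, -0.0]
finger_gap: 85.7
grip_force: 0.0
[[[491.6, 139.7, 101.2]], [[454.5, 382.5, 100.0]], [[471.2, 273.2, 87.2]]]
[[[493.0, 142.5, 97.9]], [[452.6, 376.2, 104.0]], [[472.1, 272.1, 85.0]]]
the job is handed in; nothing more can be done
None
```

The job is handed in at about 30 s, with no verdict returned: the rod lies released in both slots and the roll hangs level on it, but by camera it sits about 11–13 mm off centre towards the grip (limit 14.5 mm), so the margin there is thin.

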